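# Flip one caddy lid shut and the other open

## Task

The coffee is finished with and tea comes next: tip the standing lid of the yellow caddy over so that it drops shut, and flip the shut lid of the green caddy up and over until it stays leaning open by itself. Only push gently with the fingertips or the outside of the fingers: pinch and lift nothing, and keep both caddies standing where they are (a slip of a finger's width does no harm). Leave everything else alone.

Things in the scene. Friction and masses are not known exactly. Their poses are not given: they have to be found in the camera images.
- green_caddy: loose wooden caddy with a green hinged lid and a green plate on its front, holding wrapped tea sachets; weighted, about 2 kg, 90 mm deep (x), 104 mm wide (y), walls 74 mm high, 80 mm high over the shut lid; some 8 N sideways at lid height tips it. Origin at the centre of its underside, z up; its front (the lip's side) faces -x of its own frame, the hinge is along its +x (far) top edge
- green_caddy_lid (a joint): angle of the green lid in rad: 0 shut (level), 1.95 (112 degrees) open against the stop of the hinge, leaning back away from the robot. It starts shut (0). A freely turning 70 g lid, 6 mm thick, 108 mm wide, its front edge 96 mm from the hinge axis: balance point near 1.5, below it the lid drops shut, above it it drops open, by its own weight within about a second
- green_caddy_hinge (a point): middle of the green lid's hinge axis (the axis is the caddy's y), 77 mm above the caddy's underside and 49 mm behind its centre (caddy's +x)
- green_caddy_lip (a point): middle of the free edge of the green lid's lip, a 44 mm wide, 5 mm thick tongue on the lid's front edge, flared forward and up. Lid shut: 117 mm before the hinge axis (22 mm before the front wall) and 27 mm above it, free in front and below; pushed away and up round the hinge it swings the lid open. Lid open: 68 mm behind the hinge axis and 99 mm above it, pushable from behind
- yellow_caddy: loose wooden caddy with a yellow hinged lid and a yellow plate on its front, holding coffee capsules; weighted, about 2 kg, 90 mm deep (x), 104 mm wide (y), walls 74 mm high, 80 mm high over the shut lid; some 8 N sideways at lid height tips it. Origin at the centre of its underside, z up; its front (the lip's side) faces -x of its own frame, the hinge is along its +x (far) top edge
- yellow_caddy_lid (a joint): angle of the yellow lid in rad: 0 shut (level), 1.95 (112 degrees) open against the stop of the hinge, leaning back away from the robot. It starts open, leaning on its stop. A freely turning 70 g lid, 6 mm thick, 108 mm wide, its front edge 96 mm from the hinge axis: balance point near 1.5, below it the lid drops shut, above it it drops open, by its own weight within about a second
- yellow_caddy_hinge (a point): middle of the yellow lid's hinge axis (the axis is the caddy's y), 77 mm above the caddy's underside and 49 mm behind its centre (caddy's +x)
- yellow_caddy_lip (a point): middle of the free edge of the yellow lid's lip, a 44 mm wide, 5 mm thick tongue on the lid's front edge, flared forward and up. Lid shut: 117 mm before the hinge axis (22 mm before the front wall) and 27 mm above it, free in front and below; pushed away and up round the hinge it swings the lid open. Lid open: 68 mm behind the hinge axis and 99 mm above it, pushable from behind
- mug: old cream mug with a dark green band, 84 mm across, 91 mm high, with a handle; a bystander at the back between the caddies. Origin at the centre of its underside
- spray: white trigger spray bottle with a red head, 268 mm high; a bystander in the back right corner. Origin at the centre of its underside
- tray: flat grey plastic soap tray, 61 x 104 x 8 mm; a bystander on the right. Origin at the centre of its underside
- sardines: white and turquoise oblong tin, 63 x 105 x 26 mm; a bystander at the front right. Origin at the centre of its underside
- spoon: teaspoon with a red handle, 130 mm long, lying at the near edge; a bystander. Origin at the centre of its underside
- candle: small round red tea light, 38 mm across, 16 mm high, at the back left; a bystander. Origin at the centre of its underside
- matches: red matchbox, 36 x 68 x 17 mm, at the back, right of the mug; a bystander. Origin at the centre of its underside

How it is judged:
By the outcome, as a careful person would: the job done as asked, in the order asked, and still so for the second after the job is handed in, with the robot touching nothing.
It also fails if it takes over 54 s, if anything falls off the work surface, if the arm or the gripper's body presses on something with over 40 N, if the wrist force passes 120 N, or if a joint passes its speed limit or range.

## Robot

A 6-joint arm with a two-finger parallel gripper is mounted at the origin on a cart in front of the work surface, level with it; the furniture and walls round the work are solid. World frame = base frame: x ahead of the robot, y to its left, z up, the work surface at z = 0. Lengths are in m, angles in degrees, forces in N, time in s.
With the tool pointing down it reaches from about 0.35 to 0.85 m from the base axis. Payload 8.1 kg.
Tool frame: the origin (TCP) lies between the finger pads; the fingertips stand 8 mm ahead of it and the grasp point (between the pads) lies 11 mm behind it; z points along the fingers, y is the line along which they close (so a half turn about z gives the same grasp; the last joint's range is limited). The gripper opens to 93 mm and grips with 3 to 60 N. Pads are 15 mm wide; open, the fingers measure 128 mm over their backs; the gripper's body (75 mm by 188 mm) begins 65 mm behind the grasp point.
Start: joints at [66.555, 7.471, 85.268, -0, 87.261, -4.893], TCP at [0.191, 0.569, 0.227] pointing down, gripper open.
Joint ranges: [-169.43, 169.43], [-51.17, 129.36], [1.28, 143.12], [-76.62, 256.62], [0, 156.53], [-152.29, 152.29]. Speed limits (degrees/s): [136.94, 136.94, 159.86, 180, 180, 180].

## Interface

Orientations are given as [roll, pitch, yaw] about the fixed x, y, z axes, in that order (R = Rz(yaw) Ry(pitch) Rx(roll)).
In Python, from cell import robot, viewer, readout gives the robot as it stands (robot), with the cameras (viewer) and the readings (readout).
- The arm moves only by the tool send_path, called after "Emit:" as name(argument=value, ...) on one line, values as JSON. Schema: {"type":"object","properties":{"motion":{"type":"array","items":{"type":"object","properties":{"jaw":{"type":"number"},"tx":{"type":"number"},"ty":{"type":"number"},"tz":{"type":"number"},"rz":{"type":"number"}},"additionalProperties":false,"required":["jaw"]},"minItems":1,"maxItems":10},"force":{"type":"number"},"only":{"type":"string"},"quiet":{"type":"boolean"},"lines":{"type":"string"}},"required":["motion"],"additionalProperties":false}. motion is a list of rows, 1 to 10 of them, each an object with the fields jaw (the opening from 0.0 (shut) to 1.0 (fully open)), tx, ty, tz (the shift in fractions of the full range, 1 being 0.6 m), rz (a turn about the tool's z in shares of 60 degrees (1.0 is 60 degrees)); a field left out counts as zero (the opening has to be given); each row is the pose to reach, as a shift and turn from the pose commanded when the call began, along the tool's axes at that moment; what a row does not reach only later rows make up. A row lasts 1/10 s, in which the tool goes at most 0.05 m and 8.59 degrees, less where a joint would pass 70% of its speed; a pose out of reach is approached as far as the arm can. The fingers move at their own pace and stop on an object; force is the grip in N (left out, the last holds). Time passes only in rows, so rows that do not move let the fingers close. The tool returns the time, the measured TCP pose, the force, the opening and the grip force at its end. only (a regular expression) keeps the lines of the reply that match it, lines (a string "A,B") keeps lines A to B, and quiet returns only ok. Input that does not fit is refused with a message, and nothing moves.
- readout.state(): the state, without advancing time (a new reading comes with each control period).
- viewer.snapshot(name): name is "side" or "top" or "wrist"; returns a dict with "pixels" (420x560x3 uint8, blue, green, red), "mtx" (3x3 intrinsics, pixels), "eye" and "rotation" of the camera in the world; the wrist camera has in their place "T_tool_cam" (4x4, takes a point from camera to tool coordinates, whose origin is the TCP and whose axes are the flange's). Camera axes: x right, y up, looking along -z (the intrinsics and any distortion apply to the point x, -y, -z); pixel columns grow to the right and rows downward; lengths in m; the calibration is good to about 2 mm. The wrist camera is an equidistant fisheye: a pixel r from the principal point sees the ray r / f radians off the axis. A picture is of the moment at which its call begins: read the wrist's pose just before it. There is no depth.
- robot.finish_job(): hands the job in; it is judged then, once.
The state is a dict: "clock": time; "qpos": joint angles; "qd": joint speeds; "joint_efforts": joint torques, N m; "tcp_pos": TCP position; "ee_rot": TCP orientation; "force": force on the tool from outside, world axes, zero at the start; "torque": the same for the moment, N m; "grip_width": opening from 0.0 (shut) to 1.0 (fully open); "finger_force": force on a finger pad.
Only numpy, scipy, OpenCV 4.12 (cv2) and the standard library are available. Lean on these libraries where they do the work, as an engineer would, in place of code of your own. Each camera call takes 0.05 s, during which the arm holds its last target. There are 200 camera calls.

## Working session

There is one attempt and no reset: what is moved stays moved. The work goes in short steps, Python scripts to look and compute and a tool call to move; the robot and the scene stay as the last step left them, time stands still between calls to the robot, and variables do not carry over. Pictures are saved under pics/ and viewed, at most 10 in all, crops included, and the job is handed in when it is done.

```bash
ls; mkdir -p pics; python3 - <<'E'
from cell import robot, viewer, readout
import cv2,numpy as np,pickle
s=readout.state();print(s)
d={}
for n in("top","side"):
    d[n]=viewer.snapshot(n);cv2.imwrite(f"pics/{n}0.png",d[n]["pixels"]);print(n,d[n]["mtx"],d[n]["eye"],d[n]["rotation"],d[n].keys())
pickle.dump(d,open("snap0.pkl","wb"))
E
```

```text
cell.py
pics
{'clock': 0.0, 'qpos': array([ 6.65531820e+01,  7.51598674e+00,  8.53292277e+01,  2.79807014e-03,
        8.72616651e+01, -4.89188568e+00]), 'qd': array([-0.10762421,  0.05756686,  0.05207458, -0.03205191, -0.00708257,
        0.08805611]), 'joint_efforts': array([ 6.77250900e-04, -5.59826195e+01, -4.91769004e+01,  7.73149822e-02,
        3.48466937e-02, -1.40965631e-04]), 'tcp_pos': array([0.19065555, 0.56831471, 0.22557878]), 'ee_rot': array([-1.79893748e+02, -1.18986725e-02,  1.61444920e+02]), 'force': array([-1.19447595, -0.66147214,  0.28657904]), 'torque': array([ 0.00522103, -0.00098505, -0.06220992]), 'finger_force': 0.0, 'grip_width': 1.0003809273955053}
top [[508.60059535   0.         279.68973303]
 [  0.         508.60059535 207.20983052]
 [  0.           0.           1.        ]] [ 0.41839414 -0.22421618  1.09615846] [  4.12579874  -0.41228833 -89.00986652] dict_keys(['pixels', 'mtx', 'eye', 'rotation'])
side [[432.88681901   0.         283.75407335]
 [  0.         432.88681901 208.45734855]
 [  0.           0.           1.        ]] [0.44443305 0.69762111 0.59355203] [  62.33799252    1.44189994 -177.69240598] dict_keys(['pixels', 'mtx', 'eye', 'rotation'])
```

View pics/top0.png

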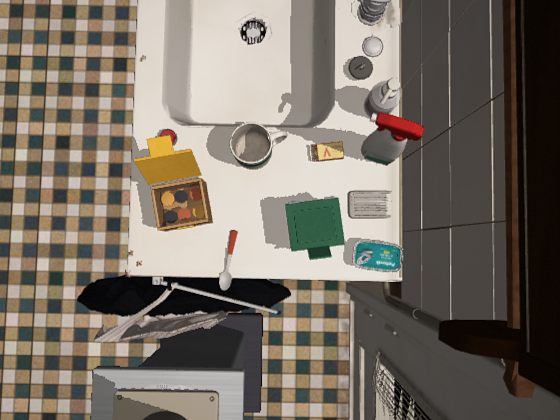

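View pics/side0.png

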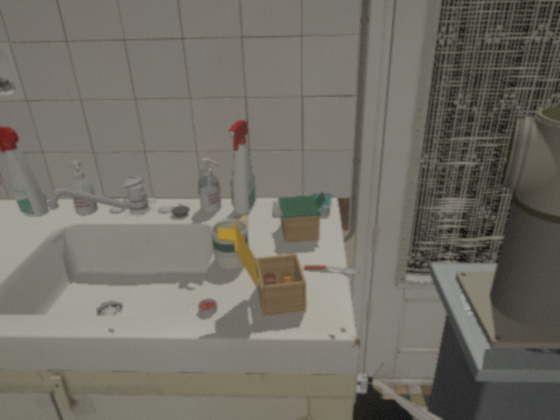

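The top view shows the open yellow lid: caddy at about (182,203), lip at (160,145) over the candle. The shut green lid is at about (314,225), with its lip at (319,253). The arm is out of view. Next I'll measure both by colour masks.

```bash
cat > h.py <<'E'
import cv2,numpy as np
from scipy.spatial.transform import Rotation as R
def ray(s,uv):
    K=s["mtx"];d=np.array([(uv[0]-K[0,2])/K[0,0],-(uv[1]-K[1,2])/K[1,1],-1.])
    return R.from_euler("xyz",s["rotation"],degrees=True).apply(d)
def onz(s,uv,z):
    d=ray(s,uv);e=s["eye"];return e+d*(z-e[2])/d[2]
def proj(s,p):
    q=R.from_euler("xyz",s["rotation"],degrees=True).inv().apply(np.array(p)-s["eye"])
    K=s["mtx"];return np.array([K[0,2]-K[0,0]*q[0]/q[2],K[1,2]+K[1,1]*q[1]/q[2]])
def mask(s,c):
    h=cv2.cvtColor(s["pixels"],cv2.COLOR_BGR2HSV)
    lo,hi={"g":((65,90,25),(88,255,255)),"y":((20,150,120),(30,255,255))}[c]
    m=cv2.inRange(h,lo,hi)
    n,l,st,_=cv2.connectedComponentsWithStats(m);return (l==1+np.argmax(st[1:,4])).astype(np.uint8)*255
def big(m,k):return cv2.morphologyEx(m,cv2.MORPH_OPEN,np.ones((k,k)))
E
python3 - <<'E'
from h import *;import pickle
d=pickle.load(open("snap0.pkl","rb"));s=d["top"]
for c in "gy":
    m=mask(s,c);cs=cv2.findContours(m,0,2)[0][0];print(c,(m>0).sum(),cv2.approxPolyDP(cs,2.5,True)[:,0].tolist())
    b=cv2.boxPoints(cv2.minAreaRect(cv2.findNonZero(big(m,31 if c=="g" else 17))));print(b)
    if c=="g":
        w=np.array([onz(s,p,.08) for p in b]);print(w.round(4),np.linalg.norm(np.diff(w,axis=0),axis=1))
a=s["pixels"][120:290,125:360];a=cv2.resize(a,None,fx=3.4,fy=3.4,interpolation=cv2.INTER_CUBIC);cv2.imwrite("pics/z.png",a)
E
```

```text
g 2682 [[337, 198], [286, 204], [292, 250], [307, 248], [310, 258], [330, 256], [328, 246], [343, 243]]
[[290. 202.]
 [339. 202.]
 [339. 248.]
 [290. 248.]]
[[ 0.5026 -0.2507  0.08  ]
 [ 0.5044 -0.3491  0.08  ]
 [ 0.4124 -0.3499  0.08  ]
 [ 0.4107 -0.2522  0.08  ]] [0.09832876 0.09200347 0.0976903 ]
y 1373 [[134, 159], [142, 172], [147, 167], [151, 169], [144, 174], [151, 183], [147, 180], [149, 178], [162, 182], [162, 176], [165, 180], [176, 179], [171, 178], [174, 175], [180, 178], [175, 164], [182, 159], [180, 167], [188, 170], [184, 169], [184, 173], [188, 176], [190, 171], [191, 176], [195, 171], [194, 175], [200, 174], [197, 174], [199, 171], [190, 149], [174, 152], [169, 136], [147, 139], [151, 155]]
[[151. 138.]
 [170. 138.]
 [170. 155.]
 [151. 155.]]
```

View pics/z.png

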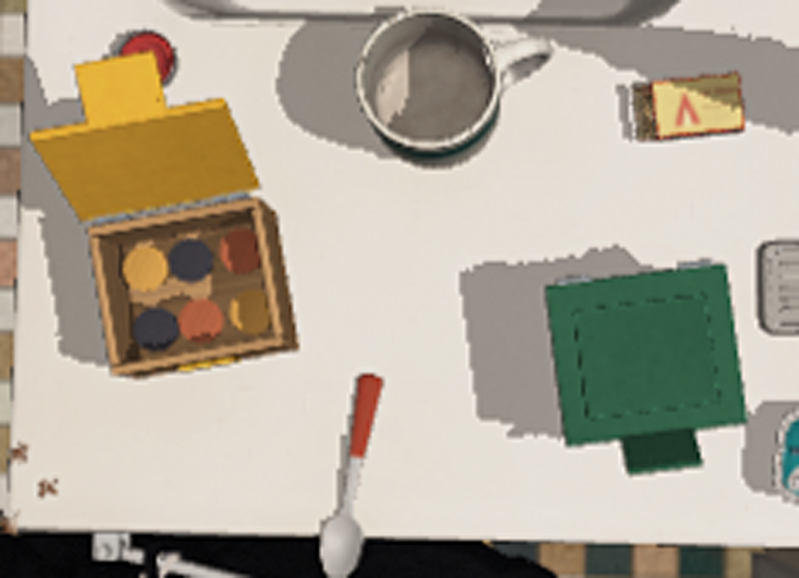

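The crop shows the yellow lid and lip clear of the candle, which is below. The rim corners in the crop are about (92,232), (265,200), (298,348) and (115,375). The green lid is a clean quadrilateral, with its lip toward the robot.

```bash
python3 - <<'E'
from h import *;import pickle
d=pickle.load(open("snap0.pkl","rb"));s=d["top"];np.set_printoptions(precision=4,suppress=True)
def W(P,z):return np.array([onz(s,p,z) for p in P])
g=W([(286,204),(337.5,198),(343.5,243.5),(292,250)],.08);print("g",g,np.linalg.norm(np.roll(g,-1,0)-g,axis=1))
gl=W([(310,258.5),(330.5,256)],.104);print("glip",gl.mean(0))
z=lambda P:[(125+a/3.4,120+b/3.4) for a,b in P]
y=W(z([(92,232),(265,200),(298,348),(115,375)]),.074);print("y",y,np.linalg.norm(np.roll(y,-1,0)-y,axis=1))
yl=W([(147,138.5),(169.5,135.5)],.176);print("ylip",yl.mean(0),yl)
ye=W([(133.5,158.5),(191,148.5)],.166);print("yedge",ye,ye.mean(0))
for n,q,lip,sg in(("g",g,gl.mean(0),-117),("y",y,yl.mean(0),68)):
    ax=(q[0]+q[1]-q[2]-q[3])[:2];e2=(q[0]-q[1]+q[3]-q[2])[:2]
    print(n,"yaw",np.degrees(np.arctan2(ax[1],ax[0])),np.degrees(np.arctan2(-e2[0],e2[1])),"ctr",q.mean(0),"farmid",(q[0]+q[1])/2)
    print(" lip-farmid",lip-(q[0]+q[1])/2)
# other things
for n,p,zz in(("mug",(251,143),.09),("mugtop",(252,123),.09),("candle",(167,134),.016),("spray",(399,126),.26),("edge",(200,275),0)):print(n,onz(s,p,zz))
for p in [gl.mean(0),yl.mean(0)]:print("side px",proj(d["side"],p))
E
```

```text
g [[ 0.4985 -0.2428  0.08  ]
 [ 0.5124 -0.346   0.08  ]
 [ 0.4215 -0.3588  0.08  ]
 [ 0.4068 -0.2562  0.08  ]] [0.1041 0.0918 0.1036 0.0926]
glip [ 0.394  -0.3106  0.104 ]
y [[ 0.526   0.0277  0.074 ]
 [ 0.547  -0.0742  0.074 ]
 [ 0.4594 -0.0962  0.074 ]
 [ 0.4415  0.0112  0.074 ]] [0.1041 0.0903 0.1088 0.0861]
ylip [ 0.6097 -0.0054  0.176 ] [[ 0.6065  0.0151  0.176 ]
 [ 0.6128 -0.0258  0.176 ]]
yedge [[ 0.5708  0.0411  0.166 ]
 [ 0.5914 -0.0641  0.166 ]] [ 0.5811 -0.0115  0.166 ]
g yaw 8.185236302873333 7.918015434289371 ctr [ 0.4598 -0.301   0.08  ] farmid [ 0.5054 -0.2944  0.08  ]
 lip-farmid [-0.1114 -0.0162  0.024 ]
y yaw 12.600862106341168 10.497487298001685 ctr [ 0.4935 -0.0329  0.074 ] farmid [ 0.5365 -0.0232  0.074 ]
 lip-farmid [0.0731 0.0179 0.102 ]
mug [ 0.6189 -0.1706  0.09  ]
mugtop [ 0.6595 -0.1717  0.09  ]
candle [0.6498 0.0141 0.016 ]
spray [ 0.6183 -0.4261  0.26  ]
edge [ 0.3493 -0.0629  0.    ]
side px [323.7911 194.7628]
side px [217.3948 231.3567]
```

Sizes check: green 104 x 92 mm, yellow 104 to 109 x 88 mm. The yellow lip is 73 mm behind the rim and agrees with the side view, so these are plausible. First move is behind the yellow lip with the fingers shut and raised.

The rows are not in the units I measure in: shifts go in shares of 0.6 m and turns go in shares of 60 degrees. I convert before sending: -0.4 m is -0.6667, -0.36 m is -0.6, -30 degrees is -0.5.

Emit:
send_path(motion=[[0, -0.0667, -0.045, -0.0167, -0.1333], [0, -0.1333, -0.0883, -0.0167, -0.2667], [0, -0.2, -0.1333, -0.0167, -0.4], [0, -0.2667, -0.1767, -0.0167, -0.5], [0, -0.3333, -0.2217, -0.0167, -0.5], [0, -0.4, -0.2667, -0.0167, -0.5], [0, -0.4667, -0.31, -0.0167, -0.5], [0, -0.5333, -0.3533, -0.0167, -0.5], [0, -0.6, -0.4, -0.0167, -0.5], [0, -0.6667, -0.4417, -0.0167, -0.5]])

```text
refused: motion[0]: [0, -0.0667, -0.045, -0.0167, -0.1333] is not of type 'object' (schema: type "object"). Nothing was moved.
```

The call was refused and nothing moved: it wants a list of objects with named fields. Same move again in that form.

Emit:
send_path(motion=[{"jaw":0, "tx":-0.0667, "ty":-0.045, "tz":-0.0167, "rz":-0.1333}, {"jaw":0, "tx":-0.1333, "ty":-0.0883, "tz":-0.0167, "rz":-0.2667}, {"jaw":0, "tx":-0.2, "ty":-0.1333, "tz":-0.0167, "rz":-0.4}, {"jaw":0, "tx":-0.2667, "ty":-0.1767, "tz":-0.0167, "rz":-0.5}, {"jaw":0, "tx":-0.3333, "ty":-0.2217, "tz":-0.0167, "rz":-0.5}, {"jaw":0, "tx":-0.4, "ty":-0.2667, "tz":-0.0167, "rz":-0.5}, {"jaw":0, "tx":-0.4667, "ty":-0.31, "tz":-0.0167, "rz":-0.5}, {"jaw":0, "tx":-0.5333, "ty":-0.3533, "tz":-0.0167, "rz":-0.5}, {"jaw":0, "tx":-0.6, "ty":-0.4, "tz":-0.0167, "rz":-0.5}, {"jaw":0, "tx":-0.6667, "ty":-0.4417, "tz":-0.0167, "rz":-0.5}])

```text
clock: 1.1
tcp_pos: [0.4864, 0.1883, 0.2364]
ee_rot: [-180.0, -0.0, -168.6]
force: [-0.1, 0.5, -0.1]
grip_width: 0.189
finger_force: 0.0
```

```bash
cat >> h.py <<'E'
def delta(st,tgt):
    return R.from_euler("xyz",st["ee_rot"],degrees=True).inv().apply(np.array(tgt)-st["tcp_pos"]).round(4)
E
python3 -c "
from h import *;from cell import robot, viewer, readout
s=readout.state();print(s['tcp_pos'],s['ee_rot'],s['qpos'].round(1),delta(s,[.636,-.002,.237]))"
```

```text
[0.48641327 0.18834813 0.23639268] [-1.79998393e+02 -1.82758775e-02 -1.68559868e+02] [ 15.5  -4.9  96.9  -0.   88.1 -85.9] [-0.1089 -0.2162 -0.0006]
```

To row units: -0.216 m is -0.36, -0.173 m is -0.2883.

Emit:
send_path(motion=[{"jaw":0, "tx":-0.0367, "ty":-0.0717}, {"jaw":0, "tx":-0.0733, "ty":-0.1433}, {"jaw":0, "tx":-0.11, "ty":-0.2167}, {"jaw":0, "tx":-0.1467, "ty":-0.2883}, {"jaw":0, "tx":-0.1817, "ty":-0.36}, {"jaw":0, "tx":-0.1817, "ty":-0.36}, {"jaw":0, "tx":-0.1817, "ty":-0.36, "tz":0.05}, {"jaw":0, "tx":-0.1817, "ty":-0.36, "tz":0.1}, {"jaw":0, "tx":-0.1817, "ty":-0.36, "tz":0.1333}, {"jaw":0, "tx":-0.1817, "ty":-0.36, "tz":0.1333}])

```text
clock: 2.1
tcp_pos: [0.6324, 0.001, 0.152]
ee_rot: [179.9, -0.4, -168.5]
force: [-0.7, 0.2, 0.5]
grip_width: 0.009
finger_force: 0.0
```

```bash
python3 - <<'E'
from cell import robot, viewer, readout;import cv2,numpy as np
a=viewer.snapshot("top")["pixels"];b=viewer.snapshot("side")["pixels"]
cv2.imwrite("pics/b.png",np.hstack([cv2.resize(a[90:290,100:300],(400,400)),cv2.resize(b[140:340,160:360],(400,400))]))
E
```

```text
(no output)
```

View pics/b.png

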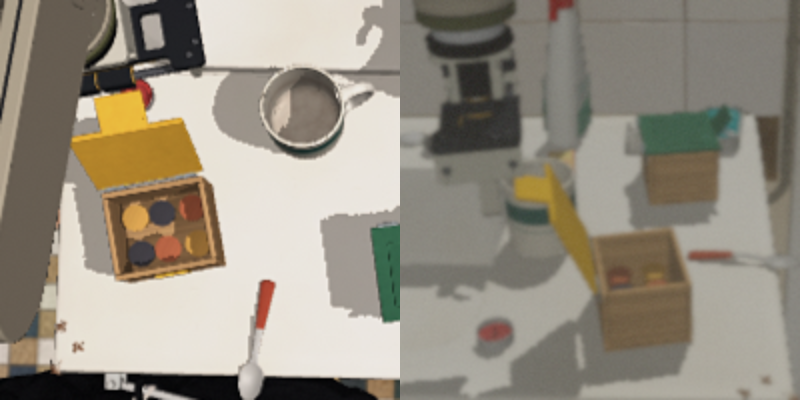

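In the crop the shut fingers are just behind the lip: fingertips at about (115,78), lip at (118,95). The body is clear of the lid. I'll push gently along tool +x.

To row units: 0.09 m is 0.15, 0.01 m is 0.0167.

Emit:
send_path(motion=[{"jaw":0, "tx":0.0167}, {"jaw":0, "tx":0.0333}, {"jaw":0, "tx":0.05}, {"jaw":0, "tx":0.0667}, {"jaw":0, "tx":0.0833}, {"jaw":0, "tx":0.1}, {"jaw":0, "tx":0.1133}, {"jaw":0, "tx":0.1267}, {"jaw":0, "tx":0.14}, {"jaw":0, "tx":0.15}])

```text
clock: 3.2
tcp_pos: [0.5466, -0.0177, 0.1566]
ee_rot: [180.0, -0.0, -168.6]
force: [0.8, -0.4, 0.2]
grip_width: 0.004
finger_force: 0.0
```

Emit:
send_path(motion=[{"jaw":0, "tx":0.0083}, {"jaw":0, "tx":0.0167}, {"jaw":0, "tx":0.0167, "tz":-0.05}, {"jaw":0, "tx":0.0167, "tz":-0.1}, {"jaw":0, "tx":0.0167, "tz":-0.1333}, {"jaw":0, "tx":0.0167, "tz":-0.1333}, {"jaw":0, "tx":0.0167, "tz":-0.1333}])

```text
clock: 3.9
tcp_pos: [0.5376, -0.0196, 0.2365]
ee_rot: [-180.0, 0.0, -168.6]
force: [0.2, -0.2, -1.1]
grip_width: 0.005
finger_force: 0.0
```

```bash
python3 - <<'E'
from cell import robot, viewer, readout;import cv2,numpy as np
a=viewer.snapshot("top")["pixels"];b=viewer.snapshot("side")["pixels"]
cv2.imwrite("pics/c.png",np.hstack([cv2.resize(a[90:290,100:300],(400,400)),cv2.resize(b[140:340,160:360],(400,400))]))
E
```

```text
(no output)
```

View pics/c.png

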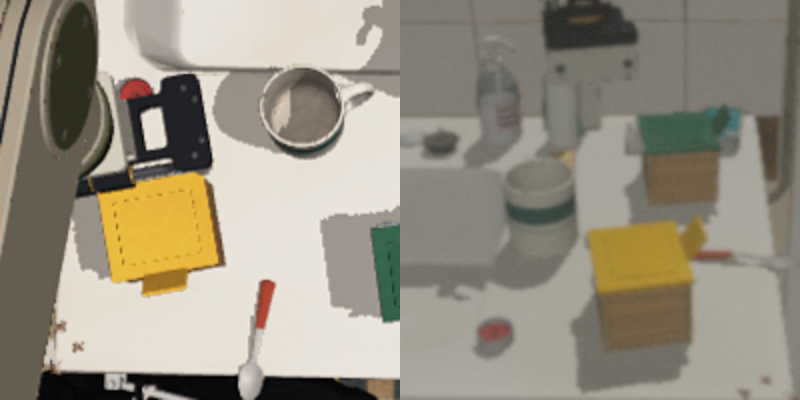

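The yellow lid is shut (crop, about (160,230)) and its caddy stands where it was. Now I go in front of the green lip.

To row units: -0.255 m is -0.425, 0.231 m is 0.385, 3.4 degrees is 0.0567.

Emit:
send_path(motion=[{"jaw":0, "tx":0.0483, "ty":-0.0533, "rz":0.0567}, {"jaw":0, "tx":0.0967, "ty":-0.1067, "rz":0.0567}, {"jaw":0, "tx":0.145, "ty":-0.16, "rz":0.0567}, {"jaw":0, "tx":0.1917, "ty":-0.2133, "rz":0.0567}, {"jaw":0, "tx":0.24, "ty":-0.2667, "rz":0.0567}, {"jaw":0, "tx":0.2883, "ty":-0.32, "rz":0.0567}, {"jaw":0, "tx":0.3367, "ty":-0.3733, "rz":0.0567}, {"jaw":0, "tx":0.385, "ty":-0.425, "rz":0.0567}, {"jaw":0, "tx":0.385, "ty":-0.425, "rz":0.0567}, {"jaw":0, "tx":0.385, "ty":-0.425, "rz":0.0567}])

```text
clock: 5.0
tcp_pos: [0.3607, -0.3154, 0.2351]
ee_rot: [179.9, -0.1, -172.1]
force: [-0.2, -0.1, -0.2]
grip_width: 0.007
finger_force: 0.0
```

```bash
python3 - <<'E'
from h import *;from cell import robot, viewer, readout
s=readout.state();t=viewer.snapshot("top")
H=np.array([.509,-.294,.077]);a=np.radians(8);X=np.array([np.cos(a),np.sin(a),0])
print(s["tcp_pos"],s["ee_rot"],s["qpos"].round(1),"start",H-.143*X,delta(s,np.array([*(H-.143*X)[:2],.050])))
cv2.imwrite("pics/d.png",t["pixels"])
for n in["g"]:
    m=mask(t,n);print((m>0).sum(),cv2.approxPolyDP(cv2.findContours(m,0,2)[0][0],2.5,True)[:,0].tolist())
E
```

```text
[ 0.36069513 -0.31539073  0.23514532] [ 1.79865864e+02 -6.97620396e-02 -1.72104460e+02] [ -47.3  -11.6  103.     0.    88.8 -145.2] start [ 0.36739167 -0.31390175  0.077     ] [-7.100e-03  1.000e-04  1.851e-01]
2557 [[337, 198], [286, 204], [292, 250], [307, 248], [310, 258], [316, 258], [342, 235]]
```

To row units: 0.194 m is 0.3233, 0.185 m is 0.3083.

Emit:
send_path(motion=[{"jaw":0, "tz":0.0667}, {"jaw":0, "tz":0.1333}, {"jaw":0, "tz":0.2}, {"jaw":0, "tz":0.2583}, {"jaw":0, "tz":0.3083}, {"jaw":0, "tz":0.3233}, {"jaw":0, "tz":0.3233}, {"jaw":0, "tx":-0.0167, "tz":0.3233}, {"jaw":0, "tx":-0.0333, "tz":0.3233}, {"jaw":0, "tx":-0.0333, "tz":0.3233}])

```text
clock: 6.05
tcp_pos: [0.3833, -0.3135, 0.0446]
ee_rot: [-179.9, 0.0, -171.9]
force: [-1.0, -0.8, -1.1]
grip_width: 0.008
finger_force: 0.6
```

```bash
python3 - <<'E'
from h import *;from cell import robot, viewer, readout
s=readout.state();t=viewer.snapshot("side")
H=np.array([.509,-.294,.077]);a=np.radians(8);X=np.array([np.cos(a),np.sin(a),0])
print(s["tcp_pos"],s["force"],"TCPx",(s["tcp_pos"]-H)@X)
cv2.imwrite("pics/e.png",cv2.resize(t["pixels"][140:260,240:400],(800,600)))
E
```

```text
[ 0.38334852 -0.31345649  0.04464201] [-1.02584295 -0.83043861 -1.14918234] TCPx -0.12713646699333125
```

View pics/e.png

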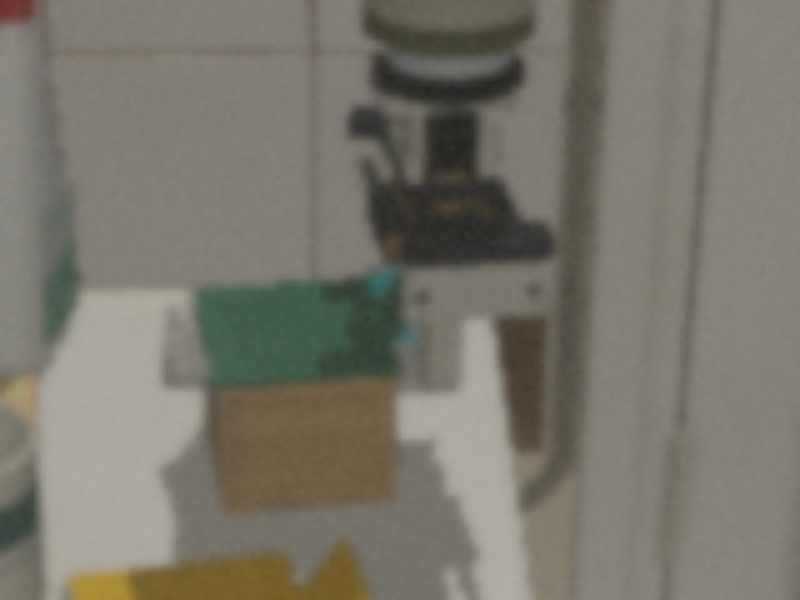

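The fingertips stand right in front of the green lip, at crop (430,340) against the lip at (385,280). Now I go up and away round the hinge.

To row units: -0.075 m is -0.125, -0.053 m is -0.0883.

Emit:
send_path(motion=[{"jaw":0, "tx":-0.0083, "tz":-0.025}, {"jaw":0, "tx":-0.015, "tz":-0.05}, {"jaw":0, "tx":-0.0217, "tz":-0.07}, {"jaw":0, "tx":-0.03, "tz":-0.0883}, {"jaw":0, "tx":-0.04, "tz":-0.1083}, {"jaw":0, "tx":-0.0517, "tz":-0.125}, {"jaw":0, "tx":-0.0517, "tz":-0.125}])

```text
clock: 6.8
tcp_pos: [0.4139, -0.3089, 0.1197]
ee_rot: [-179.9, 0.1, -171.9]
force: [-0.8, -0.7, 0.8]
grip_width: 0.005
finger_force: 0.6
```

```bash
python3 - <<'E'
from h import *;from cell import robot, viewer, readout
t=viewer.snapshot("side")
cv2.imwrite("pics/f.png",cv2.resize(t["pixels"][120:240,240:400],(560,420)))
E
```

```text
(no output)
```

View pics/f.png

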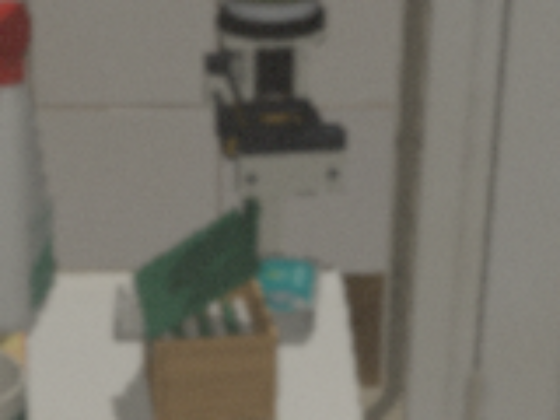

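The lid is about 30° up, its lip at (250,210) resting on the finger, with the body above it. I'll carry on over the top.

To row units: -0.088 m is -0.1467, -0.032 m is -0.0533.

Emit:
send_path(motion=[{"jaw":0, "tx":-0.0133, "tz":-0.0133}, {"jaw":0, "tx":-0.0267, "tz":-0.0267}, {"jaw":0, "tx":-0.0433, "tz":-0.0433}, {"jaw":0, "tx":-0.06, "tz":-0.0533}, {"jaw":0, "tx":-0.0767, "tz":-0.06}, {"jaw":0, "tx":-0.0917, "tz":-0.0633}, {"jaw":0, "tx":-0.1067, "tz":-0.0633}, {"jaw":0, "tx":-0.1217, "tz":-0.0633}, {"jaw":0, "tx":-0.135, "tz":-0.0633}, {"jaw":0, "tx":-0.1467, "tz":-0.0633}])

```text
clock: 7.85
tcp_pos: [0.4998, -0.2956, 0.1552]
ee_rot: [180.0, -0.0, -171.9]
force: [0.0, -0.1, -1.0]
grip_width: 0.006
finger_force: 0.1
```

Emit:
send_path(motion=[{"jaw":0, "tx":-0.01}, {"jaw":0, "tx":-0.02}, {"jaw":0, "tx":-0.03}, {"jaw":0, "tx":-0.03}, {"jaw":0, "tx":-0.03}])

```text
clock: 8.35
tcp_pos: [0.5171, -0.2934, 0.1556]
ee_rot: [180.0, -0.0, -171.9]
force: [-0.0, 0.3, -0.9]
grip_width: 0.003
finger_force: 0.0
```

```bash
python3 - <<'E'
from h import *;from cell import robot, viewer, readout
t=viewer.snapshot("side");u=viewer.snapshot("top")
cv2.imwrite("pics/g.png",np.hstack([cv2.resize(t["pixels"][100:260,240:400],(400,400)),cv2.resize(u["pixels"][120:280,240:400],(400,400))]))
E
```

```text
(no output)
```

View pics/g.png

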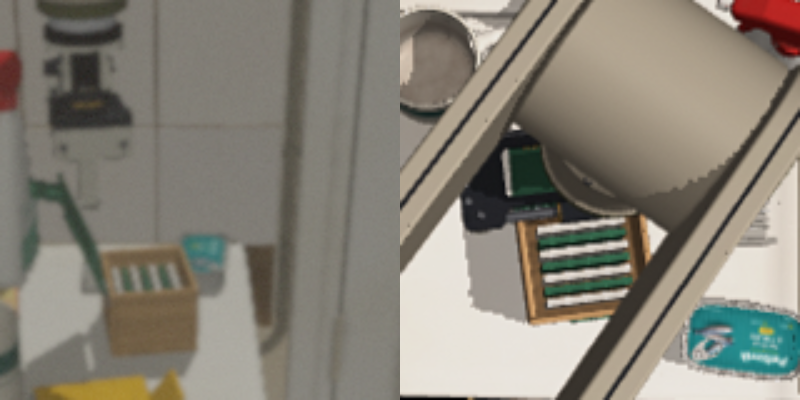

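The green lid leans open, in the left crop from (100,280) to (35,185), and the finger is just in front of it. I'll back off, rise and check.

To row units: 0.2 m is 0.3333, 0.06 m is 0.1.

Emit:
send_path(motion=[{"jaw":0, "tx":0.05}, {"jaw":0, "tx":0.1}, {"jaw":0, "tx":0.1667, "tz":-0.05}, {"jaw":0, "tx":0.2, "tz":-0.1167}, {"jaw":0, "tx":0.2, "ty":0.0667, "tz":-0.1667}, {"jaw":0, "tx":0.2, "ty":0.1333, "tz":-0.2}, {"jaw":0, "tx":0.2, "ty":0.2, "tz":-0.2}, {"jaw":0, "tx":0.2, "ty":0.2667, "tz":-0.2}, {"jaw":0, "tx":0.2, "ty":0.3333, "tz":-0.2}, {"jaw":0, "tx":0.2, "ty":0.3333, "tz":-0.2}])

```text
clock: 9.45
tcp_pos: [0.3699, -0.1089, 0.2762]
ee_rot: [180.0, 0.1, -171.7]
force: [0.0, -0.0, 0.1]
grip_width: 0.006
finger_force: 0.0
```

```bash
python3 - <<'E'
from h import *;from cell import robot, viewer, readout
t=viewer.snapshot("side");u=viewer.snapshot("top")
cv2.imwrite("pics/i.png",np.hstack([cv2.resize(t["pixels"][140:340,180:380],(400,400)),cv2.resize(u["pixels"][110:290,130:410],(400,257))if 0 else cv2.resize(u["pixels"][90:290,130:330+80],(400,400))]))
E
```

```text
(no output)
```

View pics/i.png

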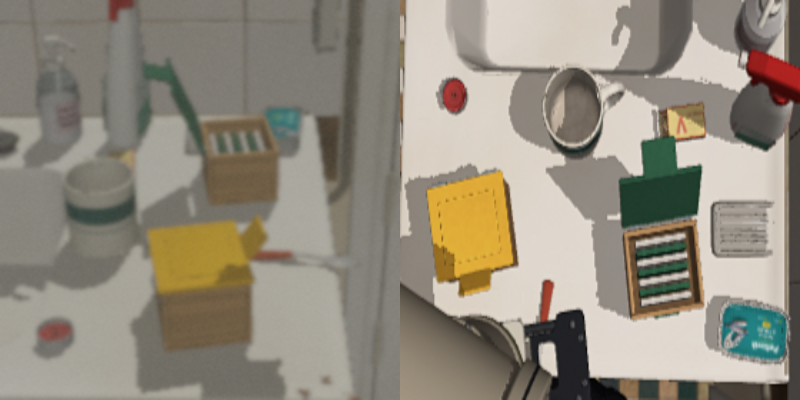

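The yellow lid is shut, the green lid leans open, and the arm is clear of everything. All the other things are where they were.

```bash
python3 -c "
from cell import robot, viewer, readout
print(robot.finish_job())"
```

```text
the job is handed in; nothing more can be done
None
```

The job is handed in: the yellow lid was tipped shut first, then the green lid was flipped over to lean open by itself; in the last pictures both caddies and everything else stand where they were, and the arm finished clear after about 9.5 s.

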